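# Put the check weight away in the touch-latch tray

### The job

Press the front of the small cabinet's tray so that it springs out, and stand the larger of the two check weights upright in the tray. Then push the tray home again until it latches shut and stays shut when you let go. The front is made for a gentle finger press, so do not shove it, and leave the other things where they are.

Things in the scene. Friction and masses are not known exactly. Their poses are not given: they have to be found in the camera images.
- cabinet: Low aluminium cabinet fixed to the table, 200 deep (x) x 160 wide (y) x 85 mm high, with one spring-driven tray behind a plain white front. Origin: centre of its underside. Its x points from front to back, so the tray comes out along -x; z up. The tray's spring pushes outward with 5 N when shut, 2.5 N when out, and sliding adds about 1 N, a damper 3 N per 0.1 m/s. Pushing tray or cabinet with more than 20 N breaks them.
- tray (a joint): Tray travel in m: 0 shut (rests within 2 mm of it), 0.085 out, negative beyond shut. Push-push latch: from shut, press in until the stop is felt, 6.2 mm past shut, and let go: the spring drives it out in about 1.5 s. From out, push it in to the same stop and let go: it catches near 0. Presses that end less than 5.5 mm past shut leave it shut, or let it spring out again.
- tray_front (a point): Centre of the tray front's outer face; moves with the tray, axes as the cabinet's. A plain white upright panel without handle, 160 wide x 75 high (6 to 81 mm above the table) x 10 mm thick, 8 mm proud of the cabinet's body. This point: 45 mm above the table, 118 mm before the cabinet's origin when shut.
- tray_in (a point): Centre of the tray's inner floor, 14 mm above the table, 51.5 mm behind the front's outer face; moves with the tray, axes as the cabinet's. Inside 83 long (x) x 132 wide (y) mm, walls up to 40 mm above the table; all of it lies before the cabinet when out. Room for things up to 60 mm high under the cabinet's top.
- big_weight: The larger check weight, plain brass, to be put away: round foot 38 mm in diameter and 22 mm high, a narrower neck, and on top a round knob 22 mm in diameter and 11 mm high; 52 mm high in all, about 270 g. Origin: centre of its underside; z up along its axis. It stands on the table to one side of the cabinet.
- big_weight_knob (a point): On the larger weight's axis in the middle of its knob, 46 mm above its underside: the point to grip.
- small_weight: The smaller check weight, plain brass, same shape, 26 mm in diameter and 38 mm high; stands on the other side. To be left alone. Origin: centre of its underside.
- bench_scale: White bench scale, 240 x 190 x 65 mm, loose; to be left alone. Origin: centre of its underside.
- carton: Open cardboard carton of packets, 170 x 220 x 120 mm with raised flaps, loose; to be left alone. Origin: centre of its underside.
Things that resemble listed ones, but are neither listed nor needed, are in the scene too. Leave any white look-alike of the big_weight alone.

How it is judged (in metres and radians):
On the way, in this order (a step that is already met when the one before it is completed fails the run):
1. the tray has sprung out (more than 70 mm) (value of joint tray above 0.07 m), for 0.2 s.
2. the larger weight stands upright and released in the open tray (value of joint tray above 0.06 m and x of big_weight in the frame of tray_in between -0.03 and 0.03 m and y of big_weight in the frame of tray_in between -0.055 and 0.055 m and z of big_weight in the frame of tray_in between -0.006 and 0.006 m and angle between big_weight's own z axis and vertical below 0.15 rad and contact force between the fingers and big_weight below 0.1 N), for 0.2 s.
At the end, for the whole second after the job is handed in: The tray is latched shut (within 3 mm of 0) and at rest, with the larger weight standing upright on its floor (tilt under 0.15 rad), released; nothing holds the tray (value of joint tray between -0.003 and 0.003 m and velocity of joint tray between -0.005 and 0.005 m/s and x of big_weight in the frame of tray_in between -0.03 and 0.03 m and y of big_weight in the frame of tray_in between -0.055 and 0.055 m and z of big_weight in the frame of tray_in between -0.006 and 0.006 m and angle between big_weight's own z axis and vertical below 0.15 rad and contact force between the fingers and big_weight below 0.1 N and linear speed of big_weight below 0.02 m/s and contact force between the fingers and cabinet below 0.1 N); the robot touches nothing.
It fails at once if the cabinet or its tray is pushed with more than 20 N (contact force between any of the fingers, the arm and cabinet above 20 N).
It fails at once if the smaller weight, the scale or the carton is moved by more than 20 mm (distance of any of small_weight, bench_scale, carton from where it was at the start of the episode above 0.02 m).
It also fails if it takes over 69 s, if anything falls off the work surface, if the arm or the gripper's body presses on something with over 40 N, if the wrist force passes 120 N, or if a joint passes its speed limit or range.

### The arm

A 6-joint arm with a two-finger parallel gripper is mounted at the origin on the work surface. World frame = base frame: x ahead of the robot, y to its left, z up, the work surface at z = 0. Lengths are in mm, angles in degrees, forces in N, time in s.
With the tool pointing down it reaches from about 350 to 850 mm from the base axis. Payload 8.1 kg.
Tool frame: the origin (TCP) lies at the very end of the fingers, on their centre line; the grasp point (between the pads) lies 19 mm behind it (tcp_to_grasp is the distance from the TCP to the grasp point, in mm); z points along the fingers, x is the direction in which the jaws open and shut, and the axes are right-handed (so a half turn about z gives the same grasp; the last joint's range is limited). The gripper opens to 85 mm and grips with 20 to 120 N. Pads are 22 mm wide; open, the fingers measure 114 mm over their backs; the gripper's body (76 mm by 85 mm) begins 54 mm behind the grasp point. The pads swing forward as they close: fully open they stand 13 mm farther back than shut.
Start: joints at [-81.612, 7.471, 85.268, -0, 87.261, -4.893], TCP at [137.858, -583.952, 231.292] pointing down, gripper open.
Joint ranges: [-169.43, 169.43], [-51.17, 129.36], [1.28, 143.12], [-76.62, 256.62], [0, 156.53], [-152.29, 152.29]. Speed limits (degrees/s): [136.94, 136.94, 159.86, 180, 180, 180].

### API

Orientations are given as [roll, pitch, yaw] about the fixed x, y, z axes, in that order (R = Rz(yaw) Ry(pitch) Rx(roll)).
In Python, from bench import * gives the robot as it stands. The module is installed in compiled form; this text tells all that it offers.
- The arm moves only by the tool apply_moves, never from a script. Its argument "targets" is text: rows parted by semicolons, each of 7 numbers parted by spaces: the turn, a rotation vector about the tool's x, y, z in rad, then the shift along the tool's x, y, z in cm, then the finger opening in cm, from 0 to 8.54. A call has exactly 5 rows; each row is the pose to reach, as a shift and turn from the pose commanded when the call began, along the tool's axes at that moment; what a row does not reach only later rows make up. A row lasts 1/10 s, in which the tool goes at most 50 mm and 8.59 degrees, less where a joint would pass 70% of its speed; a pose out of reach is approached as far as the arm can. A call with a gripper value outside its range is refused whole. The fingers move at their own pace and stop on an object; "force" is the grip in N (left out, the last holds). Time passes only in rows, so rows that repeat a pose let the fingers close, or fill a call up. It gives the time, the measured TCP pose, the force and the opening at its end, in the units of the state.
- sense(): the state, without advancing time (a new reading comes with each control period).
- snapshot(name): name is "scene" or "top" or "wrist"; returns the picture (400x640x3 uint8, red, green, blue); there is no depth.
- camera_model(name): a dict with "fx", "fy", "cx", "cy" (pixels), "k1" (the pictures are not rectified: a ray, as slopes to the right and down, at radius r is drawn at 1 + k1 r^2 times it, then the intrinsics apply), "position" and "attitude" of the camera in the world; the wrist camera has in their place "T_tool_cam" (4x4, takes a point from camera to tool coordinates, whose origin is the TCP and whose axes are the tool frame's). Camera axes: x right, y up, looking along -z (the intrinsics and any distortion apply to the point x, -y, -z); pixel columns grow to the right and rows downward; lengths in mm; the calibration is good to about 2 mm. A picture is of the moment at which its call begins: read the wrist's pose just before it. camera_model takes no time and is no camera call.
- hand_in(): hands the job in, once; it reports no verdict.
Trained networks look in the newest picture that a camera, given by its name, has taken for a name from the list of things; names that differ only in an ending like _2 or _b are one class to them, and where a whole thing is asked for, a point or a joint stands for the part that bears it (a point fixed in the world has none). Each returns a list of dicts, best first, with "confidence" (0 to 1); they miss things now and then, are a little off and sometimes report something else, mostly with a low value. They report only what shows in the picture. A call takes as long as a camera call. They do not tell look-alikes from the thing itself.
- recognise(camera, query): "at" ([row, column] in pixels, amid what is visible of it).
- place_of(camera, query): "at" ([row, column] in pixels: a listed point, or the origin of a listed thing).
The state is a dict: "time": time; "joint_pos": joint angles; "qd": joint speeds; "joint_efforts": joint torques, N m; "tool_pos": TCP position; "tcp_rot": TCP orientation; "ft_force": force on the tool from outside, world axes, zero at the start; "wrist_torque": the same for the moment, N m; "finger_gap": finger opening in mm.
Only numpy, scipy, OpenCV 4.12 (cv2) and the standard library are available. Lean on these libraries where they do the work, as an engineer would, in place of code of your own. Each camera call takes 0.05 s, during which the arm holds its last target. There are 200 camera calls.

## Working session

There is one attempt and no reset: what is moved stays moved. The work goes in short steps, Python scripts to look and compute and a tool call to move; the robot and the scene stay as the last step left them, time stands still between calls to the robot, and variables do not carry over. Pictures are saved under pics/ and viewed, about 8 in all and at most 12, crops included, and the job is handed in when it is done.

Besides the shell and the picture viewer there is one more tool, called after ">>>" as name(argument=value, ...) on one line, values as JSON. apply_moves: Moves the arm, as the interface text tells. Its arguments: {"type":"object","properties":{"targets":{"type":"string"},"force":{"type":"number"}},"required":["targets"]}

```bash
mkdir -p pics; cat > h.py <<'E'
from bench import *
import numpy as np, cv2
from scipy.spatial.transform import Rotation as R
def rpy(a): return R.from_euler('xyz',a,degrees=True).as_matrix()
def cam(name,s=None):
    m=camera_model(name)
    if name=='wrist':
        s=s or sense(); T=np.array(m['T_tool_cam']); Rt=rpy(s['tcp_rot'])
        return m,Rt@T[:3,:3],Rt@T[:3,3]+np.array(s['tool_pos'])
    a=np.array(m['attitude'],float)
    return m,(a if a.shape==(3,3) else rpy(a)),np.array(m['position'])
def ray(name,at,s=None):
    m,Rc,p=cam(name,s)
    u=(at[1]-m['cx'])/m['fx'];v=(at[0]-m['cy'])/m['fy']
    k=1.0
    for _ in range(20): k=1+m['k1']*((u/k)**2+(v/k)**2)
    return p,Rc@np.array([u/k,-v/k,-1])
def hit(name,at,z,s=None):
    p,d=ray(name,at,s); return p+d*(z-p[2])/d[2]
def proj(name,P,s=None):
    m,Rc,p=cam(name,s); q=Rc.T@(np.array(P)-p); u=q[0]/-q[2];v=-q[1]/-q[2];k=1+m['k1']*(u*u+v*v)
    return [m['cy']+m['fy']*v*k,m['cx']+m['fx']*u*k]
def save(name,f):
    im=snapshot(name); cv2.imwrite('pics/'+f,im[:,:,::-1]); return im
E
python3 - <<'E'
from h import *
s=sense();print(s['tool_pos'],s['tcp_rot'],s['finger_gap'],s['time'])
print(camera_model('top'),camera_model('scene')['attitude'])
a=save('top','t1.png');b=save('scene','s1.png')
cv2.imwrite('pics/both.png',np.vstack([a,b])[:,:,::-1])
Z=dict(cabinet=0,tray_front=45,big_weight=0,big_weight_knob=46,small_weight=0,bench_scale=0,carton=0)
for c in ('top','scene'):
    for q,z in Z.items():
        print(c,q,[(np.round(r['at']),round(r['confidence'],2),np.round(hit(c,r['at'],z)[:2])) for r in place_of(c,q)[:4]])
E
```

```text
[ 137.77187455 -583.38856343  230.23639872] [-1.79989324e+02  1.07302918e-01 -7.67209002e+01] 85.50878892821923 0.0
{'fx': 392.22652432484796, 'fy': 392.22652432484796, 'cx': 318.9432331630194, 'cy': 200.92287695701916, 'k1': -0.05088609077203502, 'position': array([ 4.26224995e+02, -3.76951132e-01,  1.04038727e+03]), 'attitude': array([  5.73609295,   0.45386681, -88.58210327])} [53.41423138  0.247696   76.48838636]
top cabinet [(array([130., 349.]), 0.73, array([726., -67.]))]
top tray_front [(array([175., 348.]), 0.75, array([595., -62.]))]
top big_weight [(array([244., 417.]), 0.73, array([ 423., -252.])), (array([267., 425.]), 0.45, array([ 364., -273.]))]
top big_weight_knob [(array([271., 433.]), 0.7, array([ 356., -281.]))]
top small_weight [(array([245., 219.]), 0.59, array([408., 272.]))]
top bench_scale [(array([158., 348.]), 0.71, array([649., -64.])), (array([143., 169.]), 0.58, array([681., 426.]))]
top carton [(array([153., 463.]), 0.94, array([ 671., -377.]))]
scene cabinet [(array([254., 301.]), 0.83, array([705., -71.])), (array([190., 215.]), 0.58, array([ 357., -272.]))]
scene tray_front [(array([214., 295.]), 0.57, array([592., -61.]))]
scene big_weight [(array([190., 212.]), 0.57, array([ 353., -282.])), (array([204., 222.]), 0.51, array([ 436., -256.]))]
scene big_weight_knob [(array([189., 218.]), 0.74, array([ 418., -261.])), (array([176., 207.]), 0.71, array([ 341., -289.]))]
scene small_weight [(array([176., 379.]), 0.65, array([406., 261.]))]
scene bench_scale [(array([218., 462.]), 0.93, array([674., 425.]))]
scene carton [(array([263., 182.]), 0.98, array([ 665., -383.])), (array([251., 303.]), 0.73, array([694., -60.])), (array([202., 223.]), 0.21, array([ 424., -253.]))]
```

View pics/t1.png

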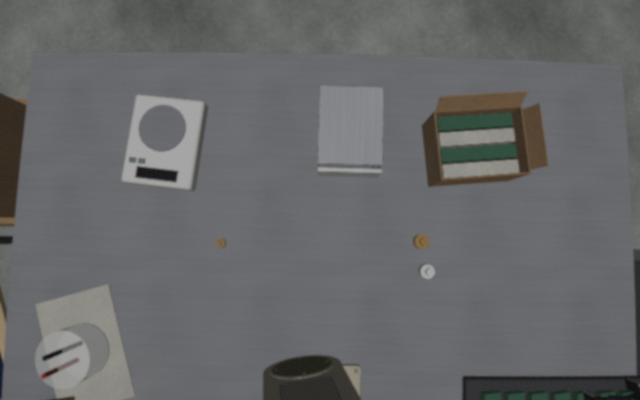

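View pics/s1.png

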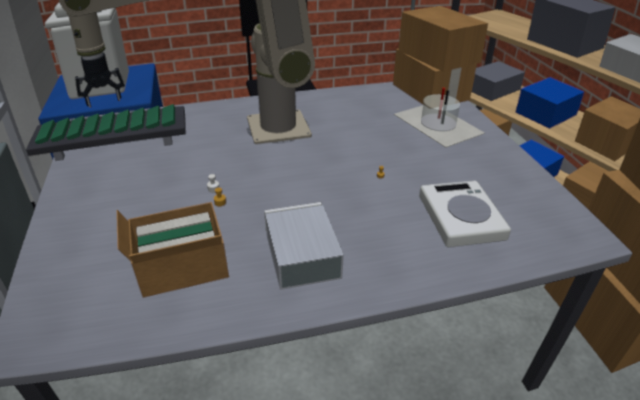

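```bash
python3 - <<'E'
from h import *
print(np.round(camera_model('wrist')['T_tool_cam'],2), camera_model('wrist')['fx'])
im=cv2.imread('pics/t1.png')
for p in [(86,320),(86,384),(165,318),(165,382)]: print(p,np.round(hit('top',p,85)))
g=cv2.cvtColor(im,6).astype(int)
# front top edge: for columns, find bright strip bottom
print(g[160:182,330],g[160:182,370])
pts=[]
for c in range(324,380,4):
    col=g[168:180,c].astype(float); d=-np.diff(col); i=int(d.argmax()); 
    sub=(d[max(i-1,0):i+2]*np.arange(max(i-1,0),max(i-1,0)+len(d[max(i-1,0):i+2]))).sum()/d[max(i-1,0):i+2].sum()
    pts.append(hit('top',[168+sub+.5,c],6)[:2]);
pts=np.array(pts);print(np.round(pts[[0,-1]],1)); f=np.polyfit(pts[:,1],pts[:,0],1);print(f,np.degrees(np.arctan(-f[0])))
for r in (100,130,150):
    print(r,g[r,312:325],g[r,376:390])
s=sense()
print('weight',np.round(hit('top',(241,421),52)),np.round(hit('top',(271,428),52)))
E
```

```text
[[   1.     -0.      0.      0.22]
 [  -0.     -0.95   -0.31  -77.19]
 [   0.      0.31   -0.95 -142.39]
 [   0.      0.      0.      1.  ]] 290.13352236053817
(86, 320) [815.  14.  85.]
(86, 384) [ 819. -148.   85.]
(165, 318) [611.  14.  85.]
(165, 382) [ 615. -144.   85.]
[137 135 130 112  97  97 105 127 146 160 155 130 105  94  95  95 103 107
 108 109 108 107] [133 133 134 128 118 104  99 103 121 144 158 154 133 106  95  94  96 100
 106 107 106 106]
[[ 609.6   -1.2]
 [ 609.9 -140.1]]
[3.96693259e-03 6.10268411e+02] -0.2272873026629297
100 [107 107 108 106 109 107 112 120 128 133 134 133 133] [135 134 136 135 137 136 130 117 107 106 103 104 104 106]
130 [108 107 107 109 107 111 118 127 133 136 135 136 135] [133 135 135 135 133 132 122 113 106 104 103 103 103 103]
150 [110 108 109 109 106 109 119 131 135 138 137 136 136] [134 134 135 133 134 131 119 110 107 105 106 106 106 106]
weight [ 430. -249.   52.] [ 356. -267.   52.]
```

>>> apply_moves(targets="0 0 0.06 -3 -3.3 0 0; 0 0 0.12 -6 -6.6 0 0; 0 0 0.18 -9 -9.9 0 0; 0 0 0.2318 -12 -13.2 0 0; 0 0 0.2318 -15 -16.5 0 0")

```text
time: 1.3
tool_pos: [264.7, -398.6, 231.4]
tcp_rot: [-180.0, -0.0, -90.1]
ft_force: [0.1, 1.5, 0.4]
finger_gap: 12.3
```

>>> apply_moves(targets="0 0 0 -2 -1 0 0; 0 0 0 -4 -2 0 0; 0 0 0 -6 -2 0 0; 0 0 0 -6 -2 0 0; 0 0 0 -6 -2 0 0")

```text
time: 1.8
tool_pos: [284.1, -340.3, 231.6]
tcp_rot: [-180.0, -0.1, -90.0]
ft_force: [0.3, -0.2, 0.1]
finger_gap: 0.1
```

```bash
python3 - <<'E'
from h import *
s=sense();print(s['time'],s['tool_pos'],s['tcp_rot'],s['finger_gap'],s['ft_force'])
save('wrist','w1.png')
print(proj('wrist',(425,-254,52),s))
for q,z in dict(big_weight=0,big_weight_knob=46).items():
    print(q,[(np.round(r['at']),round(r['confidence'],2),np.round(hit('wrist',r['at'],z,s)[:2],1)) for r in place_of('wrist',q)])
E
```

```text
1.8 [ 284.12596694 -340.25613468  231.59479245] [-1.79977331e+02 -6.10920146e-02 -8.99577188e+01] 0.14232269424701682 [ 0.29915189 -0.20653949  0.14998981]
[np.float64(39.07447189435513), np.float64(236.01195762557)]
big_weight [(array([ 48., 254.]), 0.83, array([ 426.1, -259.9])), (array([114., 271.]), 0.65, array([ 350.7, -277.3]))]
big_weight_knob [(array([ 36., 244.]), 0.73, array([ 428.9, -260.5])), (array([116., 265.]), 0.66, array([ 350.3, -277.8]))]
```

View pics/w1.png

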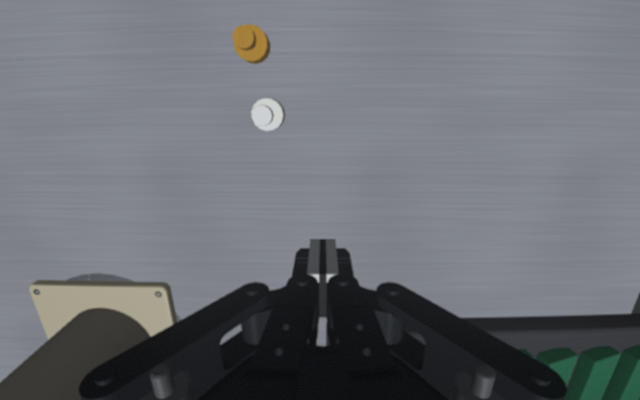

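>>> apply_moves(targets="0 0 0 -3.9 -2.6 0 0; 0 0 0 -7.8 -5.2 0 0; 0 0 0 -11.7 -7.8 0 0; 0 0 0 -15.6 -10.4 0 0; 0 0 0 -19.5 -13 0 0")

```text
time: 2.45
tool_pos: [414.9, -144.2, 231.4]
tcp_rot: [-180.0, -0.0, -90.1]
ft_force: [1.7, -0.1, 0.3]
finger_gap: 0.6
```

>>> apply_moves(targets="0 0 0 -4 -2.8 0 0; 0 0 0 -8 -5.6 0 0; 0 0 0 -8 -5.6 0 0; 0 0 0 -8 -5.6 0 0; 0 0 0 -8 -5.6 0 0")

```text
time: 2.95
tool_pos: [469.8, -66.0, 231.0]
tcp_rot: [180.0, -0.0, -90.1]
ft_force: [0.7, -0.1, -0.8]
finger_gap: -0.1
```

```bash
python3 - <<'E'
from h import *
s=sense();print(s['time'],s['tool_pos'],s['tcp_rot'],s['ft_force'])
save('wrist','w2.png')
for q,z in dict(tray_front=45,cabinet=0).items():
    print(q,[(np.round(r['at']),round(r['confidence'],2),np.round(hit('wrist',r['at'],z,s)[:2],1)) for r in place_of('wrist',q)])
for P in [(592,-65,81),(592,15,81),(592,-145,81)]: print(np.round(proj('wrist',P,s)))
E
```

```text
2.95 [469.76075919 -66.04431708 231.04634939] [ 1.79958295e+02 -1.74458207e-02 -9.00553976e+01] [ 0.72351771 -0.10877357 -0.78531585]
tray_front [(array([ 55., 321.]), 0.73, array([596.5, -64.8]))]
cabinet []
[ 54. 321.]
[ 54. 234.]
[ 54. 407.]
```

View pics/w2.png

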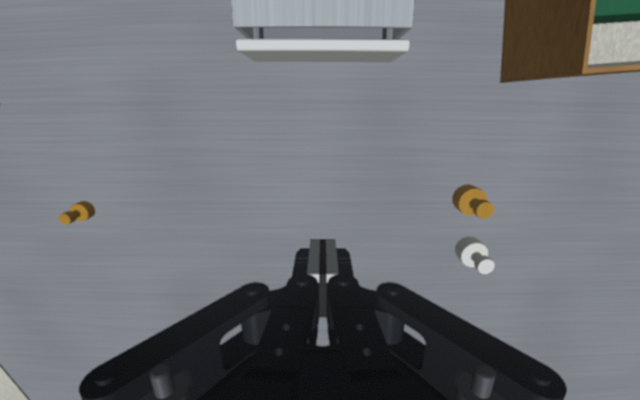

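>>> apply_moves(targets="0 0 0 0 -0.8 4.5 0; 0 0 0 0 -1.6 9 0; 0 0 0 0 -2.4 13.5 0; 0 0 0 0 -3.2 17 0; 0 0 0 0 -4 18.9 0")

```text
time: 3.6
tool_pos: [507.5, -65.7, 38.6]
tcp_rot: [179.7, 0.1, -90.1]
ft_force: [-0.6, 0.0, 0.6]
finger_gap: 0.2
```

>>> apply_moves(targets="0 0 0 0 -2 0 0; 0 0 0 0 -3.5 0 0; 0 0 0 0 -4.8 0 0; 0 0 0 0 -5.5 0 0; 0 0 0 0 -6 0 0")

```text
time: 4.1
tool_pos: [570.2, -66.0, 42.4]
tcp_rot: [-180.0, -0.0, -90.1]
ft_force: [-0.7, 0.2, 0.2]
finger_gap: 0.5
```

Now creep forward, feeling for contact.

>>> apply_moves(targets="0 0 0 0 -0.2 0 0; 0 0 0 0 -0.4 0 0; 0 0 0 0 -0.6 0 0; 0 0 0 0 -0.8 0 0; 0 0 0 0 -1 0 0")

```text
time: 4.6
tool_pos: [580.0, -65.0, 42.3]
tcp_rot: [-180.0, -0.0, -90.0]
ft_force: [-0.4, -0.4, 0.2]
finger_gap: -0.1
```

>>> apply_moves(targets="0 0 0 0 -0.1 0 0; 0 0 0 0 -0.2 0 0; 0 0 0 0 -0.3 0 0; 0 0 0 0 -0.4 0 0; 0 0 0 0 -0.4 0 0")

```text
time: 5.1
tool_pos: [584.1, -65.0, 42.3]
tcp_rot: [-180.0, 0.0, -90.0]
ft_force: [-0.3, 0.3, 0.4]
finger_gap: 0.2
```

>>> apply_moves(targets="0 0 0 0 -0.1 0 0; 0 0 0 0 -0.2 0 0; 0 0 0 0 -0.2 0 0; 0 0 0 0 -0.2 0 0; 0 0 0 0 -0.2 0 0")

```text
time: 5.6
tool_pos: [585.7, -65.1, 42.3]
tcp_rot: [180.0, 0.0, -90.0]
ft_force: [-4.8, -0.8, 3.3]
finger_gap: -0.0
```

>>> apply_moves(targets="0 0 0 0 -0.1 0 0; 0 0 0 0 -0.2 0 0; 0 0 0 0 -0.2 0 0; 0 0 0 0 -0.2 0 0; 0 0 0 0 -0.2 0 0")

```text
time: 6.1
tool_pos: [587.8, -65.1, 42.2]
tcp_rot: [180.0, -0.0, -90.0]
ft_force: [-4.0, -0.3, 3.6]
finger_gap: -0.2
```

>>> apply_moves(targets="0 0 0 0 -0.1 0 0; 0 0 0 0 -0.2 0 0; 0 0 0 0 -0.2 0 0; 0 0 0 0 -0.2 0 0; 0 0 0 0 -0.2 0 0")

```text
time: 6.6
tool_pos: [589.9, -65.1, 42.3]
tcp_rot: [180.0, -0.0, -90.0]
ft_force: [-4.2, 0.2, 2.1]
finger_gap: 0.1
```

>>> apply_moves(targets="0 0 0 0 -0.05 0 0; 0 0 0 0 -0.1 0 0; 0 0 0 0 -0.1 0 0; 0 0 0 0 -0.1 0 0; 0 0 0 0 -0.1 0 0")

```text
time: 7.1
tool_pos: [590.9, -65.1, 42.3]
tcp_rot: [180.0, -0.0, -90.0]
ft_force: [-5.6, 0.0, 2.8]
finger_gap: -0.1
```

>>> apply_moves(targets="0 0 0 0 -0.05 0 0; 0 0 0 0 -0.05 0 0; 0 0 0 0 -0.05 0 0; 0 0 0 0 -0.05 0 0; 0 0 0 0 -0.05 0 0")

```text
time: 7.6
tool_pos: [591.5, -65.1, 42.2]
tcp_rot: [180.0, -0.0, -90.0]
ft_force: [-4.8, -0.4, 3.3]
finger_gap: -0.2
```

>>> apply_moves(targets="0 0 0 0 -0.03 0 0; 0 0 0 0 -0.05 0 0; 0 0 0 0 -0.05 0 0; 0 0 0 0 -0.05 0 0; 0 0 0 0 -0.05 0 0")

```text
time: 8.1
tool_pos: [592.1, -65.1, 42.3]
tcp_rot: [-180.0, -0.0, -90.0]
ft_force: [-3.9, -0.5, 1.0]
finger_gap: 0.6
```

>>> apply_moves(targets="0 0 0 0 -0.03 0 0; 0 0 0 0 -0.05 0 0; 0 0 0 0 -0.05 0 0; 0 0 0 0 -0.05 0 0; 0 0 0 0 -0.05 0 0")

```text
time: 8.6
tool_pos: [592.2, -65.1, 42.3]
tcp_rot: [180.0, 0.0, -90.0]
ft_force: [-5.0, 0.3, 3.7]
finger_gap: -0.3
```

>>> apply_moves(targets="0 0 0 0 -0.03 0 0; 0 0 0 0 -0.05 0 0; 0 0 0 0 -0.05 0 0; 0 0 0 0 -0.05 0 0; 0 0 0 0 -0.05 0 0")

```text
time: 9.1
tool_pos: [592.5, -65.1, 42.3]
tcp_rot: [179.9, 0.0, -90.0]
ft_force: [-7.1, -1.2, 3.6]
finger_gap: 0.2
```

>>> apply_moves(targets="0 0 0 0 -0.03 0 0; 0 0 0 0 -0.05 0 0; 0 0 0 0 -0.05 0 0; 0 0 0 0 -0.05 0 0; 0 0 0 0 -0.05 0 0")

```text
time: 9.6
tool_pos: [592.5, -65.1, 42.3]
tcp_rot: [179.9, 0.0, -90.0]
ft_force: [-10.0, -0.8, 7.9]
finger_gap: -0.1
```

>>> apply_moves(targets="0 0 0 0 2 0 0; 0 0 0 0 5 0 0; 0 0 0 0 8 0 0; 0 0 0 0 11 0 0; 0 0 0 0 13 0 0")

```text
time: 10.1
tool_pos: [462.4, -64.8, 42.1]
tcp_rot: [-180.0, 0.0, -90.0]
ft_force: [0.4, 0.3, 0.5]
finger_gap: 0.0
```

>>> apply_moves(targets="0 0 0 0 0.5 -4.5 5; 0 0 0 1.5 1 -9 5; 0 0 0 5 2 -11.5 5; 0 0 0 9 4 -12 5; 0 0 0 13 6 -12 5")

```text
time: 10.6
tool_pos: [404.9, -197.0, 165.1]
tcp_rot: [-179.7, -0.2, -89.9]
ft_force: [0.9, -0.3, -0.4]
finger_gap: 49.8
```

>>> apply_moves(targets="0 0 0 3.5 1 0 5; 0 0 0 6.5 2 0 5; 0 0 0 6.5 2 0 5; 0 0 0 6.5 2 0 5; 0 0 0 6.5 2 0 5")

```text
time: 11.1
tool_pos: [384.0, -259.5, 162.4]
tcp_rot: [-180.0, 0.0, -90.0]
ft_force: [-0.4, 0.6, -0.2]
finger_gap: 49.8
```

```bash
python3 - <<'E'
from h import *
s=sense();print(s['time'],s['tool_pos'],s['tcp_rot'],s['ft_force'])
im=save('wrist','w3.png')
for q,z in dict(big_weight=0,big_weight_knob=46).items():
    print(q,[(np.round(r['at']),round(r['confidence'],2),np.round(hit('wrist',r['at'],z,s)[:2],1)) for r in place_of('wrist',q)])
t=save('top','t2.png')
print([(r['at'],r['confidence'],hit('top',r['at'],45)) for r in place_of('top','tray_front')])
cv2.imwrite('pics/c3.png',np.vstack([im,t])[:,:,::-1][:, :])
c=np.hstack([im[:,:,::-1][:, 100:540],cv2.resize(t[60:260,250:480],None,fx=1.5,fy=2)[:,:,::-1]]);cv2.imwrite('pics/c3.png',c)
E
```

```text
11.1 [ 384.00926364 -259.46533935  162.35238285] [-1.79961274e+02  6.56996704e-03 -8.99741589e+01] [-0.42194518  0.57948686 -0.24975849]
big_weight [(array([138., 323.]), 0.87, array([ 428.5, -260.9])), (array([207., 338.]), 0.7, array([ 352.8, -277.5]))]
big_weight_knob [(array([225., 339.]), 0.82, array([ 350.2, -275.6])), (array([141., 324.]), 0.71, array([ 430.5, -260.9]))]
[([209.1, 348.8], 0.57, array([506.90250785, -66.49091798,  45.        ]))]
```

View pics/c3.png

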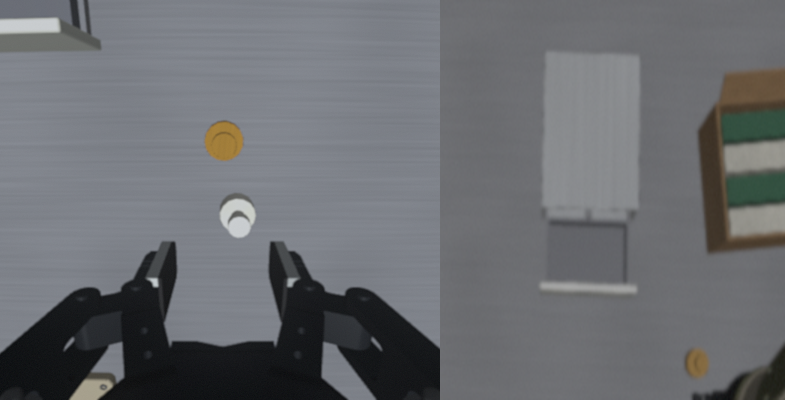

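>>> apply_moves(targets="0 0 0 0.05 -2 3 5; 0 0 0 0.1 -4 6 5; 0 0 0 0.15 -4.5 9 5; 0 0 0 0.15 -4.5 12 5; 0 0 0 0.15 -4.5 13.6 5")

```text
time: 11.85
tool_pos: [427.4, -259.9, 23.4]
tcp_rot: [179.8, 0.1, -89.9]
ft_force: [-1.1, -0.2, -0.5]
finger_gap: 49.7
```

>>> apply_moves(targets="0 0 0 0 0 0 5; 0 0 0 0 0 0 1.5; 0 0 0 0 0 0 1.5; 0 0 0 0 0 0 1.5; 0 0 0 0 0 0 1.5", force=40)

```text
time: 12.35
tool_pos: [429.6, -262.1, 27.9]
tcp_rot: [-179.9, -0.1, -90.0]
ft_force: [-0.5, 3.1, 6.8]
finger_gap: 20.4
```

```bash
python3 - <<'E'
from h import *
s=sense();print(s['time'],s['tool_pos'],s['finger_gap'],s['ft_force'])
save('wrist','w4.png')
E
```

```text
12.35 [ 429.57199673 -262.09082152   27.91242809] 20.373754767470686 [-0.46418057  3.13089276  6.79226179]
```

View pics/w4.png

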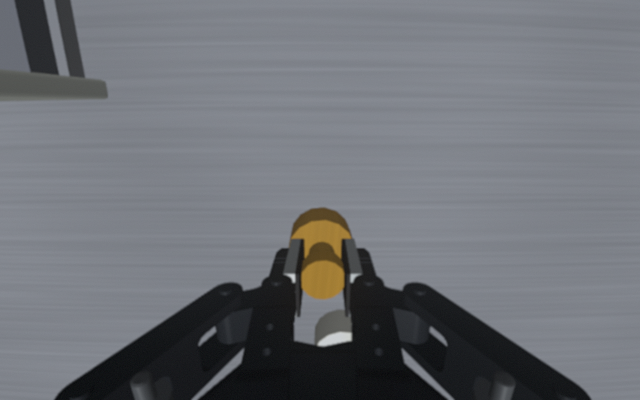

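>>> apply_moves(targets="0 0 0 0 0 -1 1.5; 0 0 0 0 0 -3 1.5; 0 0 0 0 0 -6 1.5; 0 0 0 0 0 -9 1.5; 0 0 0 0 0 -11 1.5")

```text
time: 12.9
tool_pos: [428.9, -262.1, 139.2]
tcp_rot: [-179.9, -0.1, -90.0]
ft_force: [0.0, -0.5, -2.3]
finger_gap: 19.8
```

>>> apply_moves(targets="0 0 0 -3 -2 0 1.5; 0 0 0 -6.5 -4.4 0 1.5; 0 0 0 -10 -6.8 0 1.5; 0 0 0 -13.5 -9.2 0 1.5; 0 0 0 -16.5 -11.2 0 1.5")

```text
time: 13.4
tool_pos: [541.2, -94.8, 136.9]
tcp_rot: [-180.0, -0.0, -90.0]
ft_force: [0.5, -0.9, -2.9]
finger_gap: 20.3
```

>>> apply_moves(targets="0 0 0 -2 -1 0 1.5; 0 0 0 -3 -1.9 0 1.5; 0 0 0 -3.1 -1.9 0 1.5; 0 0 0 -3.1 -1.9 0 1.5; 0 0 0 -3.1 -1.9 0 1.5")

```text
time: 13.9
tool_pos: [558.9, -66.7, 136.2]
tcp_rot: [180.0, -0.0, -90.1]
ft_force: [-0.6, -0.4, -3.2]
finger_gap: 20.1
```

```bash
python3 - <<'E'
from h import *
s=sense();print(s['time'],s['tool_pos'],s['finger_gap'],s['ft_force'])
a=save('wrist','w5.png')
b=save('scene','s5.png'); top=save('top','t5.png')
for q,z in (('tray_in',14),('tray_front',45)): 
    for c in ('wrist','scene','top'): print(c,q,[(np.round(r['at']),round(r['confidence'],2),np.round(hit(c,r['at'],z,s),1)) for r in place_of(c,q)])
cv2.imwrite('pics/c5.png',np.hstack([a[:,120:520],cv2.resize(b[120:320,200:400],(400,400))])[:,:,::-1])
E
```

```text
13.9 [558.92563531 -66.70389256 136.24466359] 20.058847983394458 [-0.59559189 -0.43132514 -3.16656216]
wrist tray_in []
scene tray_in [(array([220., 291.]), 0.74, array([575.8, -69.8,  14. ])), (array([255., 304.]), 0.71, array([724.1, -64.6,  14. ]))]
top tray_in [(array([188., 349.]), 0.58, array([566.1, -68.9,  14. ]))]
wrist tray_front []
scene tray_front [(array([195., 288.]), 0.58, array([500.4, -60.4,  45. ]))]
top tray_front [(array([207., 347.]), 0.57, array([512.7, -61.3,  45. ]))]
```

View pics/c5.png

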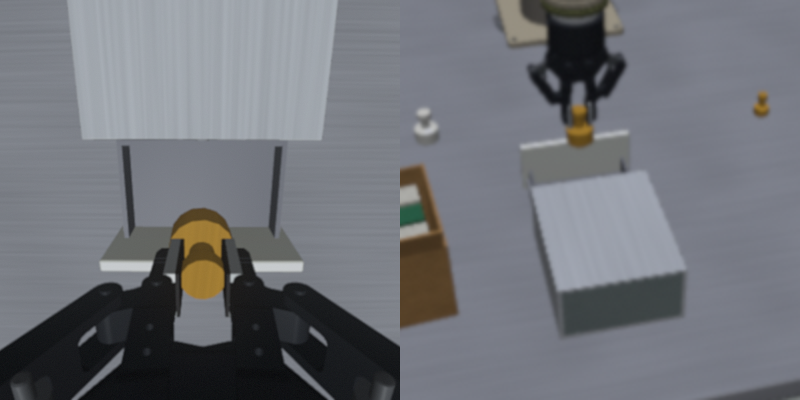

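>>> apply_moves(targets="0 0 0 0 -0.2 2.5 1.5; 0 0 0 0 -0.4 5 1.5; 0 0 0 0 -0.4 7.5 1.5; 0 0 0 0 -0.4 8.5 1.5; 0 0 0 0 -0.4 9 1.5")

```text
time: 14.85
tool_pos: [562.5, -65.3, 45.1]
tcp_rot: [179.9, 0.0, -90.0]
ft_force: [0.3, 0.2, -2.6]
finger_gap: 19.8
```

>>> apply_moves(targets="0 0 0 0 0 0.1 1.5; 0 0 0 0 0 0.2 1.5; 0 0 0 0 0 0.3 1.5; 0 0 0 0 0 0.35 1.5; 0 0 0 0 0 0.35 1.5")

```text
time: 15.35
tool_pos: [563.8, -65.6, 43.3]
tcp_rot: [-180.0, -0.0, -90.0]
ft_force: [0.4, 0.2, -2.7]
finger_gap: 20.0
```

>>> apply_moves(targets="0 0 0 0 0 0.05 1.5; 0 0 0 0 0 0.1 1.5; 0 0 0 0 0 0.15 1.5; 0 0 0 0 0 0.15 1.5; 0 0 0 0 0 0.15 1.5")

```text
time: 15.85
tool_pos: [564.0, -65.5, 42.0]
tcp_rot: [-179.9, -0.0, -90.0]
ft_force: [-1.7, 0.9, 5.4]
finger_gap: 20.0
```

>>> apply_moves(targets="0 0 0 0 0 0 2.6; 0 0 0 0 0 0 4; 0 0 0 0 0 0 5; 0 0 0 0 0 0 5; 0 0 0 0 0 0 5")

```text
time: 16.35
tool_pos: [563.4, -65.6, 41.2]
tcp_rot: [180.0, 0.0, -90.0]
ft_force: [-0.0, -0.9, 0.2]
finger_gap: 49.9
```

>>> apply_moves(targets="0 0 0 0 0 -1 5; 0 0 0 0 0 -3 5; 0 0 0 0 0 -6 5; 0 0 0 0 0 -9 5; 0 0 0 0 0 -11 5")

```text
time: 16.85
tool_pos: [564.5, -65.8, 154.8]
tcp_rot: [-179.8, -0.0, -90.0]
ft_force: [0.1, -0.1, -0.5]
finger_gap: 49.8
```

>>> apply_moves(targets="0 0 0 0 3 0 0; 0 0 0 0 7 0 0; 0 0 0 0 11 0 0; 0 0 0 0 13 0 0; 0 0 0 0 13 0 0")

```text
time: 17.35
tool_pos: [431.7, -65.5, 151.8]
tcp_rot: [-180.0, -0.0, -90.0]
ft_force: [0.5, 0.4, -0.1]
finger_gap: -0.4
```

```bash
python3 - <<'E'
from h import *
s=sense();print(s['time'],s['tool_pos'],s['finger_gap'],s['ft_force'])
a=save('wrist','w6.png')
for q,z in (('big_weight',14),('tray_in',14),('tray_front',45)): 
    print(q,[(np.round(r['at']),round(r['confidence'],2),np.round(hit('wrist',r['at'],z,s),1)) for r in place_of('wrist',q)])
E
```

```text
17.35 [431.72646499 -65.50551228 151.84596782] -0.431309013482735 [ 0.48791423  0.39406598 -0.08620517]
big_weight [(array([251., 506.]), 0.88, array([ 358.1, -266.6,   14. ])), (array([ 42., 322.]), 0.69, array([561.5, -65.8,  14. ]))]
tray_in []
tray_front [(array([100., 324.]), 0.81, array([512.5, -67.4,  45. ]))]
```

View pics/w6.png

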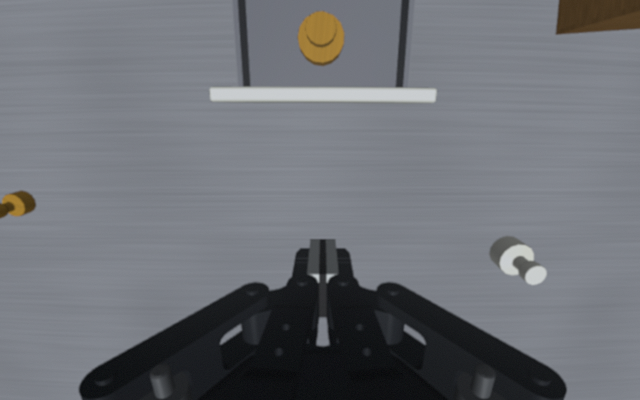

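>>> apply_moves(targets="0 0 0 0 -0.5 3 0; 0 0 0 0 -1 6 0; 0 0 0 0 -2 9 0; 0 0 0 0 -3 11 0; 0 0 0 0 -4 11 0")

```text
time: 18.05
tool_pos: [471.8, -64.8, 37.9]
tcp_rot: [179.6, 0.1, -90.0]
ft_force: [-0.9, 0.2, 0.0]
finger_gap: -0.2
```

>>> apply_moves(targets="0 0 0 0 -1 0 0; 0 0 0 0 -1.5 0 0; 0 0 0 0 -1.8 0 0; 0 0 0 0 -2 0 0; 0 0 0 0 -2.2 0 0")

```text
time: 18.55
tool_pos: [495.9, -65.6, 41.9]
tcp_rot: [-180.0, -0.0, -90.0]
ft_force: [-0.0, -0.6, 1.1]
finger_gap: 0.2
```

>>> apply_moves(targets="0 0 0 0 -0.2 0 0; 0 0 0 0 -0.4 0 0; 0 0 0 0 -0.6 0 0; 0 0 0 0 -0.8 0 0; 0 0 0 0 -1 0 0")

```text
time: 19.05
tool_pos: [504.9, -65.5, 41.0]
tcp_rot: [179.9, 0.0, -90.0]
ft_force: [-5.4, -0.3, 2.1]
finger_gap: -0.2
```

>>> apply_moves(targets="0 0 0 0 -0.3 0 0; 0 0 0 0 -0.6 0 0; 0 0 0 0 -0.9 0 0; 0 0 0 0 -1.2 0 0; 0 0 0 0 -1.5 0 0")

```text
time: 19.55
tool_pos: [520.0, -65.6, 40.9]
tcp_rot: [179.9, 0.0, -90.0]
ft_force: [-5.3, -1.3, 1.4]
finger_gap: -0.1
```

>>> apply_moves(targets="0 0 0 0 -0.3 0 0; 0 0 0 0 -0.6 0 0; 0 0 0 0 -0.9 0 0; 0 0 0 0 -1.2 0 0; 0 0 0 0 -1.5 0 0")

```text
time: 20.05
tool_pos: [534.9, -65.6, 40.9]
tcp_rot: [179.9, 0.0, -90.0]
ft_force: [-5.7, -0.3, 2.0]
finger_gap: -0.1
```

>>> apply_moves(targets="0 0 0 0 -0.3 0 0; 0 0 0 0 -0.6 0 0; 0 0 0 0 -0.9 0 0; 0 0 0 0 -1.2 0 0; 0 0 0 0 -1.5 0 0")

```text
time: 20.55
tool_pos: [549.9, -65.7, 40.9]
tcp_rot: [179.9, -0.0, -90.0]
ft_force: [-5.9, -1.3, 3.6]
finger_gap: -0.1
```

>>> apply_moves(targets="0 0 0 0 -0.3 0 0; 0 0 0 0 -0.6 0 0; 0 0 0 0 -0.9 0 0; 0 0 0 0 -1.2 0 0; 0 0 0 0 -1.5 0 0")

```text
time: 21.05
tool_pos: [564.8, -65.8, 40.9]
tcp_rot: [179.9, -0.0, -90.0]
ft_force: [-7.5, -1.2, 1.9]
finger_gap: -0.1
```

>>> apply_moves(targets="0 0 0 0 -0.3 0 0; 0 0 0 0 -0.6 0 0; 0 0 0 0 -0.9 0 0; 0 0 0 0 -1.2 0 0; 0 0 0 0 -1.5 0 0")

```text
time: 21.55
tool_pos: [579.7, -65.8, 40.9]
tcp_rot: [179.9, -0.0, -90.0]
ft_force: [-7.4, -1.9, 3.4]
finger_gap: 0.2
```

>>> apply_moves(targets="0 0 0 0 -0.2 0 0; 0 0 0 0 -0.4 0 0; 0 0 0 0 -0.6 0 0; 0 0 0 0 -0.8 0 0; 0 0 0 0 -0.9 0 0")

```text
time: 22.05
tool_pos: [588.9, -65.9, 40.9]
tcp_rot: [179.9, -0.0, -90.0]
ft_force: [-6.0, -1.8, 2.5]
finger_gap: 0.1
```

>>> apply_moves(targets="0 0 0 0 -0.05 0 0; 0 0 0 0 -0.1 0 0; 0 0 0 0 -0.15 0 0; 0 0 0 0 -0.2 0 0; 0 0 0 0 -0.2 0 0")

```text
time: 22.55
tool_pos: [591.1, -65.7, 40.9]
tcp_rot: [179.9, 0.0, -90.0]
ft_force: [-3.8, -2.3, 1.5]
finger_gap: 0.3
```

>>> apply_moves(targets="0 0 0 0 -0.05 0 0; 0 0 0 0 -0.1 0 0; 0 0 0 0 -0.1 0 0; 0 0 0 0 -0.1 0 0; 0 0 0 0 -0.1 0 0")

```text
time: 23.05
tool_pos: [591.5, -65.7, 40.9]
tcp_rot: [179.9, -0.0, -90.0]
ft_force: [-8.0, -0.8, 3.8]
finger_gap: 0.4
```

>>> apply_moves(targets="0 0 0 0 -0.03 0 0; 0 0 0 0 -0.05 0 0; 0 0 0 0 -0.05 0 0; 0 0 0 0 -0.05 0 0; 0 0 0 0 -0.05 0 0")

```text
time: 23.55
tool_pos: [591.5, -65.7, 40.8]
tcp_rot: [179.8, 0.0, -90.0]
ft_force: [-10.8, -1.9, 6.1]
finger_gap: 0.1
```

>>> apply_moves(targets="0 0 0 0 -0.03 0 0; 0 0 0 0 -0.05 0 0; 0 0 0 0 -0.05 0 0; 0 0 0 0 -0.05 0 0; 0 0 0 0 -0.05 0 0")

```text
time: 24.05
tool_pos: [591.5, -65.5, 40.6]
tcp_rot: [179.7, 0.0, -90.0]
ft_force: [-13.6, -0.4, 6.4]
finger_gap: -0.2
```

Stop felt; release gently.

>>> apply_moves(targets="0 0 0 0 0.3 0 0; 0 0 0 0 0.8 0 0; 0 0 0 0 2 0 0; 0 0 0 0 5 0 0; 0 0 0 0 9 0 0")

```text
time: 24.55
tool_pos: [504.6, -65.7, 42.1]
tcp_rot: [-179.8, -0.0, -90.0]
ft_force: [-0.1, -0.9, 0.9]
finger_gap: 0.2
```

>>> apply_moves(targets="0 0 0 0 3 -2 0; 0 0 0 0 5 -5 0; 0 0 0 0 5 -9 0; 0 0 0 0 5 -11 0; 0 0 0 0 5 -11 0")

```text
time: 25.05
tool_pos: [456.7, -66.3, 156.1]
tcp_rot: [-179.5, -0.1, -90.0]
ft_force: [0.3, -0.7, -0.7]
finger_gap: -0.0
```

>>> apply_moves(targets="0 0 0 0 0 0 0; 0 0 0 0 0 0 0; 0 0 0 0 0 0 0; 0 0 0 0 0 0 0; 0 0 0 0 0 0 0")

```text
time: 25.55
tool_pos: [453.1, -65.5, 150.5]
tcp_rot: [179.9, 0.0, -90.0]
ft_force: [-0.3, 0.1, 1.0]
finger_gap: 0.1
```

```bash
python3 - <<'E'
from h import *
s=sense();print(s['time'],s['tool_pos'],s['finger_gap'],s['ft_force'])
a=save('wrist','w7.png'); t=save('top','t7.png')
for c in ('wrist','top'): print([(np.round(r['at']),round(r['confidence'],2),np.round(hit(c,r['at'],45,s),1)) for r in place_of(c,'tray_front')])
cv2.imwrite('pics/c7.png',np.vstack([a[:200],cv2.resize(t[60:260,120:440],(640,400))])[:,:,::-1])
E
```

```text
25.55 [453.10241416 -65.45760014 150.51920166] 0.10491219694538116 [-0.3429981   0.05829973  1.04269522]
[(array([218.,  30.]), 0.69, array([429.9, 213. ,  45. ])), (array([ 12., 322.]), 0.67, array([597.3, -65.8,  45. ]))]
[(array([177., 349.]), 0.98, array([589.8, -65.6,  45. ]))]
```

View pics/c7.png

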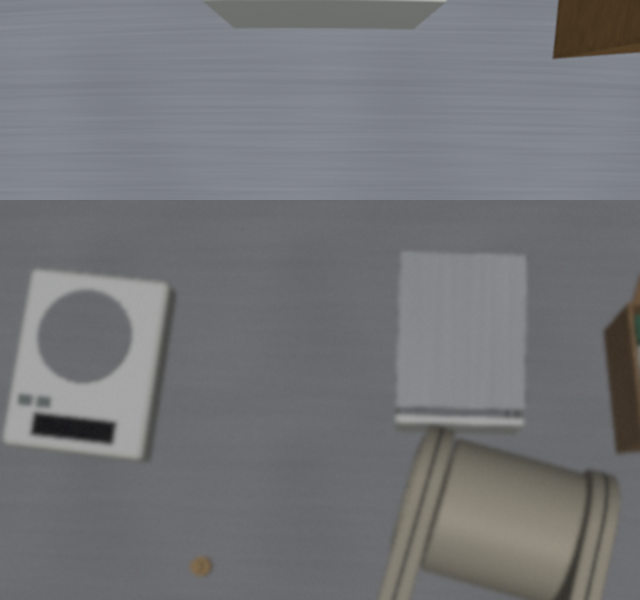

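The tray front is back at the shut position (wrist reading x≈597, same as at the start) and stays there with the arm clear.

```bash
python3 -c "
from bench import *
print(hand_in())"
```

```text
the job is handed in; nothing more can be done
None
```

I pressed the tray front gently and it sprang out. I stood the brass weight upright in the middle of the open tray, then pushed the tray home to its stop and let go. I handed the job in with the arm well clear, at about 26 s of the 69 s allowed.

- **Push forces:** I felt the stop at about 10 N on the opening press. On the closing push the wrist force at the end of each move never read above about 14 N, within the 20 N limit.
- **Weight in the tray:** the last picture before closing showed it upright and released at about x 561.5, y −66, close to the tray centre. I did not see it again once the tray was shut.
- **Tray shut:** one second after I let go, the tray front was at x ≈ 597 by the wrist camera, against 596.5 at the start, and ≈ 590 by the top camera, against 595. These agree only to within a few mm, so they show the tray shut but cannot confirm it to the 3 mm tolerance.
- **Other things:** I did not touch the small weight, scale, carton or white look-alike. I did not measure their positions again at the end.
- **Failures:** no check failed outright, though the networks missed some queries and twice reported the wrong thing; I judged those by the pictures.

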